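# Put the sockets back on the rail in order of size

### The arm

A 7-joint arm with a two-finger parallel gripper is mounted at the origin on the work surface. World frame = base frame: x ahead of the robot, y to its left, z up, the work surface at z = 0. Lengths are in m, angles in rad, forces in N, time in s.
With the tool pointing down it reaches from about 0.35 to 0.9 m from the base axis. Payload 8.1 kg.
Tool frame: the origin (TCP) lies at the very end of the fingers, on their centre line; the grasp point (between the pads) lies manip.grip_point_offset behind it (manip.grip_point_offset is the distance from the TCP to the grasp point, in m); z points along the fingers, y is the line along which they close (so a half turn about z gives the same grasp; the last joint's range is limited). The gripper opens to 85 mm and grips with 20 to 120 N. Pads are 22 mm wide; open, the fingers measure 114 mm over their backs; the gripper's body (76 mm by 85 mm) begins 54 mm behind the grasp point. The pads swing forward as they close: fully open they stand 13 mm farther back than shut.
Start: joints at [1.122, 0.434, 0.025, 1.573, -0.012, 1.134, -0.075], TCP at [0.212, -0.588, 0.231] pointing down, gripper open.
Joint ranges: [-2.62, 2.62], [-0.44, 2.09], [-1.27, 1.32], [0.08, 2.57], [-1.32, 4.46], [0.12, 2], [-2.74, 2.74]. Speed limits (rad/s): [2.22, 2.22, 3.01, 3.01, 3.14, 3.14, 3.14].

### API

Orientations are given as a unit quaternion [x, y, z, w].
In Python, from workcell import monitor, imaging, order, manip gives the robot as it stands. The module is installed in compiled form; this text tells all that it offers.
- The arm moves only by the shell command python3 -m crank 'ROWS' [OPENING] [FORCE]. ROWS is JSON, a list of rows, each a list of 6 numbers: the shift along the tool's x, y, z in units of 30 mm (1.0 is 30 mm), then the turn, a rotation vector about the tool's x, y, z in rad. A call has 1 to 8 rows; each row shifts and turns the commanded pose from where the row before left it, along the tool's axes as they then stand; what a row does not reach is not made up. A row lasts 1/12 s, in which the tool goes at most 41.7 mm and 7.16 degrees, less where a joint would pass 70% of its speed; a pose out of reach is approached as far as the arm can. A call is refused whole if a number of a shift passes 1 or a number of a turn 0.125, either way. A call with a gripper value outside its range is refused whole. OPENING is the finger opening in mm, from 0 to 85.4, set as the call begins (- or left out, the last holds). The fingers move at their own pace and stop on an object; FORCE is the grip in N (left out, the last holds). Time passes only in rows, so rows that do not move let the fingers close. It gives the time, the measured TCP pose, the force, the opening and the grip force at its end, in the units of the state.
- monitor.get_state(): the state, without advancing time (a new reading comes with each control period).
- imaging.capture(name): name is "scene" or "top" or "wrist"; returns a dict with "pixels" (400x640x3 uint8, blue, green, red), "fovy" (degrees; the focal length in pixels is half the picture's height over the tangent of half this angle, whatever the lens; pixels are square), "cx", "cy" (the principal point, pixels), "T" (4x4, takes a point from camera to world coordinates). Camera axes: x right, y up, looking along -z (the intrinsics and any distortion apply to the point x, -y, -z); pixel columns grow to the right and rows downward; lengths in m; the calibration is good to about 2 mm. The wrist camera is an equidistant fisheye: a pixel r from the principal point sees the ray r / f radians off the axis. A picture is of the moment at which its call begins. There is no depth.
- order.sign_off(): hands the job in; it is judged then, once.
The state is a dict: "time": time; "q": joint angles; "joint_vel": joint speeds; "tau": joint torques, N m; "ee_pos": TCP position; "ee_rot": TCP orientation; "force": force on the tool from outside, world axes, zero at the start; "moment": the same for the moment, N m; "finger_gap": finger opening in m; "grasp_force": force on a finger pad.
Only numpy, scipy, OpenCV 4.12 (cv2) and the standard library are available. Lean on these libraries where they do the work, as an engineer would, in place of code of your own. Each camera call takes 0.05 s, during which the arm holds its last target. There are 200 camera calls.

### The job

Put the four loose steel sockets back on the aluminium socket rail: stand each one upright in the middle of its own round black seat, in order of size, the smallest next to the red end cap and the largest at the other end. Do not knock over or push away the oil bottle that stands among them.

Things in the scene. Friction and masses are not known exactly. Their poses are not given: they have to be found in the camera images.
- socket_16_mid (a point): Smallest of four chromed steel wrench sockets, each with a dark knurled band round its middle: 22 mm across, 38 mm tall, about 60 g. It stands upright with its hexagonal mouth up; the upper 62 percent is a plain cylinder 22 mm across, the foot below is 22 mm across. The point is its centre, 19 mm above its foot; z is its axis, pointing up.
- socket_22_mid (a point): Second smallest of four chromed steel wrench sockets, each with a dark knurled band round its middle: 30 mm across, 42 mm tall, about 110 g. It stands upright with its hexagonal mouth up; the upper 62 percent is a plain cylinder 30 mm across, the foot below is 27 mm across. The point is its centre, 21 mm above its foot; z is its axis, pointing up.
- socket_28_mid (a point): Second largest of four chromed steel wrench sockets, each with a dark knurled band round its middle: 38 mm across, 47 mm tall, about 190 g. It stands upright with its hexagonal mouth up; the upper 62 percent is a plain cylinder 38 mm across, the foot below is 30 mm across. The point is its centre, 23.5 mm above its foot; z is its axis, pointing up.
- socket_34_mid (a point): Largest of four chromed steel wrench sockets, each with a dark knurled band round its middle: 46 mm across, 52 mm tall, about 300 g. It stands upright with its hexagonal mouth up; the upper 62 percent is a plain cylinder 46 mm across, the foot below is 34 mm across. The point is its centre, 26 mm above its foot; z is its axis, pointing up.
- seat_a: One of four alike rubber seats on the rail: a flat black rubber disc 52 mm across with a thin white rim, its face 2 mm above the rail's upper face. Origin: centre of the disc's underside; the face on which a socket stands is 2 mm above it (17 mm above the bench top). The letters carry no order: the seats change places. Neighbouring seats are 72 mm apart in a straight line along the rail.
- seat_b: One of four alike rubber seats on the rail: a flat black rubber disc 52 mm across with a thin white rim, its face 2 mm above the rail's upper face. Origin: centre of the disc's underside; the face on which a socket stands is 2 mm above it (17 mm above the bench top). The letters carry no order: the seats change places. Neighbouring seats are 72 mm apart in a straight line along the rail.
- seat_c: One of four alike rubber seats on the rail: a flat black rubber disc 52 mm across with a thin white rim, its face 2 mm above the rail's upper face. Origin: centre of the disc's underside; the face on which a socket stands is 2 mm above it (17 mm above the bench top). The letters carry no order: the seats change places. Neighbouring seats are 72 mm apart in a straight line along the rail.
- seat_d: One of four alike rubber seats on the rail: a flat black rubber disc 52 mm across with a thin white rim, its face 2 mm above the rail's upper face. Origin: centre of the disc's underside; the face on which a socket stands is 2 mm above it (17 mm above the bench top). The letters carry no order: the seats change places. Neighbouring seats are 72 mm apart in a straight line along the rail.
- cap_red: Red plastic end cap of the rail, 90 x 14 x 18 mm, 58 mm beyond the last seat's centre, in line with the seats; the other end's cap is black. Either end may be the red one. Origin: centre of its underside, 3 mm above the bench top. The fixed aluminium rail is 84 mm wide; low lips along its long edges, 38 to 42 mm from the middle line, rise 1 mm above the seats' faces.
- oil_bottle_mid (a point): Bystander: small upright yellow oil bottle with an orange cap, 32 mm across, 70 mm tall, about 60 g. The point is its centre, 35 mm above its foot. It, a brass hexagon nut (41 mm across, 20 mm tall) and a blue tin with a pale lid (42 mm across, 30 mm tall) stand among the sockets on a 3 mm rubber mat, at least 70 mm apart centre to centre.
Not all that is in view belongs to the job. What is shaped like the part that bears socket_16_mid but blue or brown is not meant. Leave any turquoise look-alike of the part that bears socket_34_mid alone.

How it is judged:
At the end, for the whole second after the job is handed in: Each socket stands upright (within 0.1 rad) and at rest on a seat, its centre within 12 mm of the seat's centre in plan and within 4 mm of its proper standing height; counted from the red end cap the seats hold the 22 mm, 30 mm, 38 mm and 46 mm wide sockets in that order ((horizontal distance between socket_16_mid and seat_a below 0.012 m or horizontal distance between socket_16_mid and seat_b below 0.012 m or horizontal distance between socket_16_mid and seat_c below 0.012 m or horizontal distance between socket_16_mid and seat_d below 0.012 m) and horizontal distance between socket_16_mid and cap_red between 0.038 and 0.078 m and height (world z) of socket_16_mid between 0.032 and 0.04 m and angle between each of socket_16_mid, socket_22_mid, socket_28_mid, socket_34_mid's own z axis and vertical below 0.1 rad and linear speed of each of socket_16, socket_22, socket_28, socket_34 below 0.01 m/s and (horizontal distance between socket_22_mid and seat_a below 0.012 m or horizontal distance between socket_22_mid and seat_b below 0.012 m or horizontal distance between socket_22_mid and seat_c below 0.012 m or horizontal distance between socket_22_mid and seat_d below 0.012 m) and horizontal distance between socket_22_mid and cap_red between 0.11 and 0.15 m and height (world z) of socket_22_mid between 0.034 and 0.042 m and (horizontal distance between socket_28_mid and seat_a below 0.012 m or horizontal distance between socket_28_mid and seat_b below 0.012 m or horizontal distance between socket_28_mid and seat_c below 0.012 m or horizontal distance between socket_28_mid and seat_d below 0.012 m) and horizontal distance between socket_28_mid and cap_red between 0.182 and 0.222 m and height (world z) of socket_28_mid between 0.0365 and 0.0445 m and (horizontal distance between socket_34_mid and seat_a below 0.012 m or horizontal distance between socket_34_mid and seat_b below 0.012 m or horizontal distance between socket_34_mid and seat_c below 0.012 m or horizontal distance between socket_34_mid and seat_d below 0.012 m) and horizontal distance between socket_34_mid and cap_red between 0.254 and 0.294 m and height (world z) of socket_34_mid between 0.039 and 0.047 m); the robot touches nothing.
It fails at once if the oil bottle is knocked over or pushed more than 30 mm (distance of oil_bottle_mid from where it was at the start of the episode above 0.03 m or angle between oil_bottle_mid's own z axis and vertical above 0.5 rad).
It also fails if it takes over 88 s, if anything falls off the work surface, if the arm or the gripper's body presses on something with over 40 N, if the wrist force passes 120 N, or if a joint passes its speed limit or range.

## Working session

There is one attempt and no reset: what is moved stays moved. The work goes in short steps, Python scripts to look and compute and a shell command to move; the robot and the scene stay as the last step left them, time stands still between calls to the robot, and variables do not carry over. Pictures are saved under pics/ and viewed, at most 14 in all, crops included, and the job is handed in when it is done.

```bash
mkdir -p pics
cat > h.py <<'E'
import numpy as np, cv2
from workcell import monitor, imaging, order, manip
from scipy.spatial.transform import Rotation as R
def snap(n,f):
    c=imaging.capture(n); cv2.imwrite(f'pics/{f}.png',c['pixels']); np.save(f'pics/{f}.npy',c,allow_pickle=True); return c
def load(f): return np.load(f'pics/{f}.npy',allow_pickle=True).item()
def ray(c,u,v,fish=False):
    f=200/np.tan(np.radians(c['fovy'])/2); x,y=(u-c['cx']),(v-c['cy'])
    if fish:
        r=np.hypot(x,y)+1e-9; t=r/f; d=np.array([x/r*np.sin(t),-y/r*np.sin(t),-np.cos(t)])
    else: d=np.array([x/f,-y/f,-1])
    return c['T'][:3,3], c['T'][:3,:3]@d
def onz(c,u,v,z,fish=False):
    o,d=ray(c,u,v,fish); return o+d*(z-o[2])/d[2]
E
python3 - <<'E'
from h import *
for n in("scene","top","wrist"):
    c=snap(n,n+'0'); print(n,c['fovy'],c['cx'],c['cy'],c['T'].round(3).tolist())
s=monitor.get_state(); print(s, manip.grip_point_offset)
print(R.from_quat(s['ee_rot']).as_matrix().round(3))
E
```

```text
scene 56.74674839655867 317.9626438897616 198.42757118641893 [[-0.173, -0.566, 0.806, 1.151], [0.985, -0.086, 0.152, 0.118], [-0.017, 0.82, 0.572, 0.519], [0.0, 0.0, 0.0, 1.0]]
top 52.74403192272928 323.6050147115498 199.64660165091928 [[-0.013, 0.997, -0.076, 0.421], [-1.0, -0.014, -0.02, -0.004], [-0.021, 0.075, 0.997, 1.064], [0.0, 0.0, 0.0, 1.0]]
wrist 65.70646984690485 322.03125350123133 197.10720764464892 [[0.338, 0.899, 0.28, 0.283], [-0.941, 0.323, 0.098, -0.561], [-0.002, -0.297, 0.955, 0.374], [0.0, 0.0, 0.0, 1.0]]
{'time': 0.15, 'q': array([ 1.12242051,  0.43508613,  0.02498421,  1.57386754, -0.01158423,
        1.1340243 , -0.07512735]), 'joint_vel': array([-5.87730592e-04, -2.76468474e-03, -6.90581860e-04, -1.69996101e-03,
        2.34089521e-03, -2.35164907e-04,  5.27014527e-05]), 'tau': array([ 1.06709518e-03, -6.70887208e+01,  1.02480948e+00, -3.16448486e+01,
        1.54485495e-02,  9.10625677e-03,  1.04192895e-05]), 'ee_pos': array([ 0.2116448 , -0.58766662,  0.23069992]), 'ee_rot': array([ 9.85100334e-01,  1.71979493e-01, -1.71106276e-04, -5.96273847e-04]), 'force': array([ 0.22303886, -0.64819082, -0.11401567]), 'moment': array([ 0.0695616 ,  0.01813665, -0.03557286]), 'grasp_force': 0.0, 'finger_gap': 0.08561621950593196} 0.0187
[[ 0.941  0.339 -0.001]
 [ 0.339 -0.941  0.001]
 [-0.    -0.001 -1.   ]]
```

View pics/top0.png

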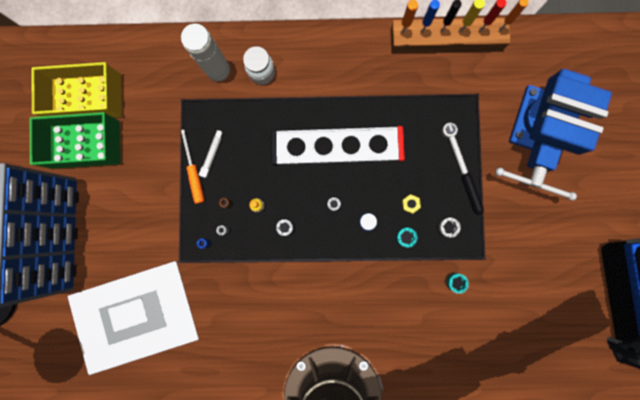

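View pics/scene0.png

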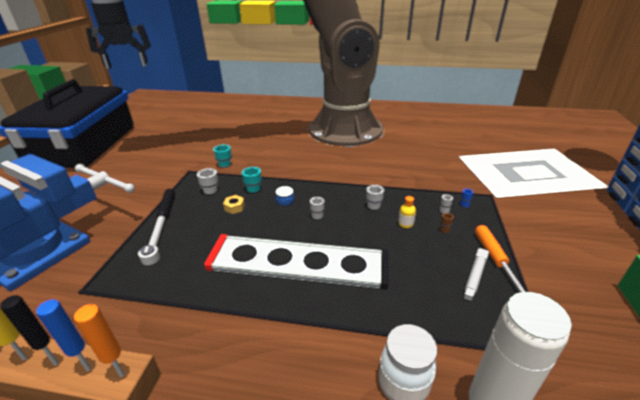

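The top view shows the sockets at (222,230), (334,203), (284,227) and (450,227). Look-alikes:
- brown (224,202) and blue (202,243), shaped like the 16
- turquoise (407,237) and (458,283), shaped like the 34
- nut (411,203), tin (368,222), bottle (256,205)

The red cap is at (401,143). The scene view agrees. I'll measure these and check them in a crop.

Run:
```python
from h import *
c=load('top0'); im=c['pixels']
hsv=cv2.cvtColor(im,cv2.COLOR_BGR2HSV)
def blob(name,u,v,z,r=18,m=None):
    g=im[v-r:v+r+1,u-r:u+r+1]
    k=(g.max(2)>70).astype(np.uint8) if m is None else m[v-r:v+r+1,u-r:u+r+1].astype(np.uint8)
    cs,_=cv2.findContours(k,cv2.RETR_EXTERNAL,cv2.CHAIN_APPROX_NONE)
    cs=[q for q in cs if len(q)>6]; q=min(cs,key=lambda q:np.hypot(*(np.array(cv2.minEnclosingCircle(q)[0])-r)))
    (x,y),rad=cv2.minEnclosingCircle(q); p=onz(c,x+u-r,y+v-r,z)
    o,d=ray(c,0,0); print(name,(round(x+u-r,1),round(y+v-r,1)),'diam mm',round(2*rad*(1.064-z)/403.4*1000,1),p.round(4))
blob('16',222,230,.041);blob('22',334,203,.045);blob('28',284,227,.05);blob('34',450,227,.055)
blob('bottle',256,205,.06);blob('nut',411,203,.023);blob('tin',368,222,.033)
blk=im.max(2)<90
for u,v in((296,147),(323,146),(350,144),(378,143)): blob('seat',u,v,.017,14,blk)
red=(hsv[...,1]>150)&((hsv[...,0]<8)|(hsv[...,0]>172))
blob('cap',401,143,.021,20,red)
cv2.imwrite('pics/cropA.png',cv2.resize(im[110:300,190:490],None,fx=2.66,fy=2.66,interpolation=cv2.INTER_CUBIC))
```

```text
16 (220.8, 229.8) diam mm 28.4 [0.4251 0.2787 0.041 ]
22 (333.5, 203.5) diam mm 35.9 [ 0.4878 -0.0085  0.045 ]
28 (283.8, 227.1) diam mm 44.2 [0.4299 0.1172 0.05  ]
34 (449.8, 227.2) diam mm 53.6 [ 0.4243 -0.2957  0.055 ]
bottle (255.9, 204.6) diam mm 37.4 [0.4868 0.1855 0.06  ]
nut (411.1, 203.3) diam mm 52.1 [ 0.4869 -0.2084  0.023 ]
tin (368.0, 221.5) diam mm 46.8 [ 0.4414 -0.0957  0.033 ]
seat (295.8, 146.4) diam mm 44.6 [0.6417 0.0883 0.017 ]
seat (323.2, 145.5) diam mm 44.5 [0.6429 0.0163 0.017 ]
seat (350.5, 144.6) diam mm 45.0 [ 0.6439 -0.0555  0.017 ]
seat (377.9, 143.6) diam mm 44.8 [ 0.6454 -0.1274  0.017 ]
cap (399.5, 143.0) diam mm 93.4 [ 0.6452 -0.1831  0.021 ]
```

View pics/cropA.png

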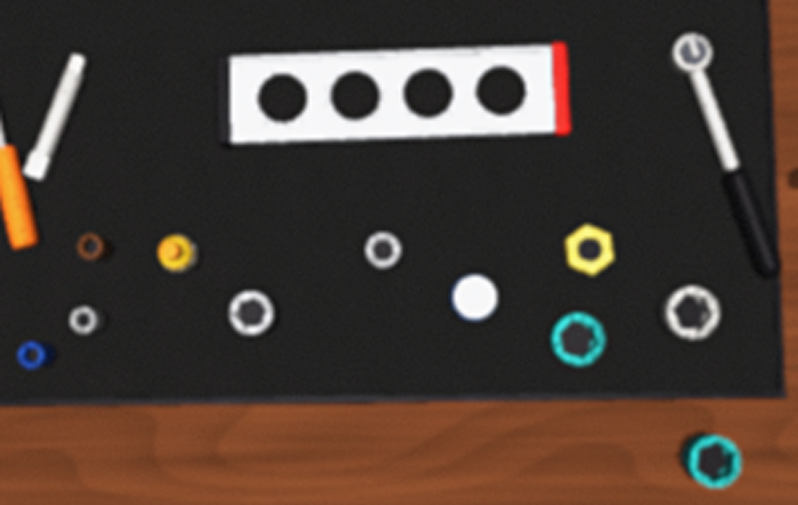

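Two views agree, and the crop confirms the choice: chromed sockets in sizes 22/30/38/46 at full-frame pixels (221,230), (334,204), (284,227) and (450,227). Seat pitch is 72 mm and the red cap is at −y. I'll start with the largest.

```bash
python3 -m crank '[[1,-0.6,0,0,0,0.115],[1,-0.7,0,0,0,0.115],[1,-0.9,0,0,0,0.115],[0.9,-1,0,0,0,0],[0.9,-1,0,0,0,0],[0.9,-1,0,0,0,0],[0.9,-1,0.3,0,0,0],[0.5,-1,0.6,0,0,0]]' 75 40; python3 -c "
from h import *
s=monitor.get_state();print(s['ee_pos'].round(4),R.from_quat(s['ee_rot']).as_matrix().round(3).tolist(),s['time'])"
```

```text
time: 0.82
ee_pos: [0.4119, -0.3517, 0.2058]
ee_rot: [1.0, 0.001, 0.002, 0.001]
force: [0.4, -0.2, 0.2]
finger_gap: 0.0746
grasp_force: 0.0
[ 0.4119 -0.3517  0.2058] [[1.0, 0.003, 0.005], [0.003, -1.0, -0.002], [0.005, 0.002, -1.0]] 0.8167
```

```bash
python3 -m crank '[[0.4,-0.9,0.6,0,0,0],[0,-0.6,0.6,0,0,0],[0,0,0.4,0,0,0],[0,0,0,0,0,0],[0,0,0,0,0,0]]'; python3 -c "
from h import *
s=monitor.get_state();print(s['ee_pos'].round(4))
c=snap('wrist','w34')"
```

```text
time: 1.23
ee_pos: [0.4195, -0.3083, 0.1561]
ee_rot: [1.0, 0.0, -0.001, -0.0]
force: [0.3, -0.5, -0.4]
finger_gap: 0.075
grasp_force: 0.0
[ 0.4195 -0.3083  0.1561]
```

View pics/w34.png

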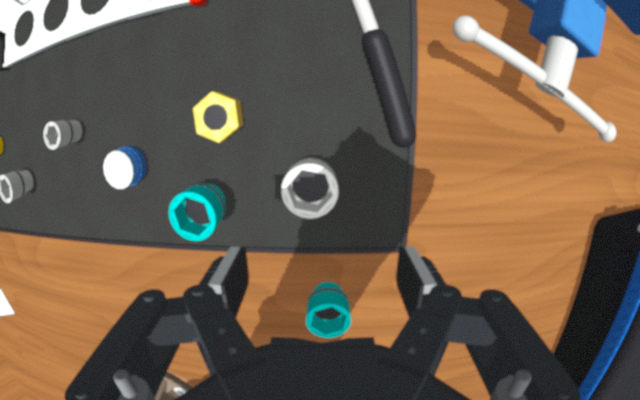

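The wrist view shows the chromed 34's mouth at about (310,188), with turquoise look-alikes at (195,212) and (328,310). I'll locate it by ray, using a reusable helper.

```bash
cat >> h.py <<'E'
def rim(c,u,v,z,D,r=45,th=150):
    im=c['pixels']; u,v=int(round(u)),int(round(v)); y0,x0=max(v-r,0),max(u-r,0)
    g=im[y0:v+r+1,x0:u+r+1]; hs=cv2.cvtColor(g,cv2.COLOR_BGR2HSV)
    k=((hs[...,2]>th)&(hs[...,1]<70)).astype(np.uint8)
    cs,_=cv2.findContours(k,cv2.RETR_EXTERNAL,cv2.CHAIN_APPROX_NONE)
    q=max(cs,key=len)[:,0]+[x0,y0]
    P=np.array([onz(c,a,b,z,True)[:2] for a,b in q])
    (cx,cy),ra=cv2.minEnclosingCircle(P.astype(np.float32)*1000)
    A=np.c_[2*P,np.ones(len(P))]; s=np.linalg.lstsq(A,(P**2).sum(1),rcond=None)[0]
    print('encl',cx.__round__(1),cy.__round__(1),'D',round(2*ra,1),'fit',(s[:2]*1000).round(1),'D',round(2000*np.sqrt(s[2]+s[0]**2+s[1]**2),1),'want',D, 'px',q.mean(0).round())
def px(c,p):
    q=np.linalg.inv(c['T'])@np.r_[p,1]; f=200/np.tan(np.radians(c['fovy'])/2); x,y,z=q[0],-q[1],-q[2]; h=np.hypot(x,y); r=f*np.arctan2(h,z); return c['cx']+r*x/h,c['cy']+r*y/h
E
python3 -c "
from h import *
c=load('w34')
for t in(90,120,150): rim(c,310,188,.055,46,40,t)
rim(c,63,134,.045,30,26,120)
print(px(c,[.4243,-.2957,.055]))"
```

```text
encl 426.2 -296.7 D 52.7 fit [ 426.  -296.4] D 49.8 want 46 px [309. 189.]
encl 426.1 -296.0 D 50.8 fit [ 425.7 -296.4] D 48.3 want 46 px [309. 189.]
encl 425.2 -296.3 D 47.8 fit [ 425.2 -296.3] D 46.7 want 46 px [309. 190.]
encl 490.5 -11.0 D 42.2 fit [488.8  -9.2] D 34.8 want 30 px [ 53. 134.]
(np.float64(308.40372885924637), np.float64(191.53139610265248))
```

```bash
python3 -m crank '[[0.19,-0.4,0.7,0,0,0],[0,0,0.9,0,0,0],[0,0,0.9,0,0,0],[0,0,0.9,0,0,0],[0,0,0.7,0,0,0],[0,0,0.4,0,0,0],[0,0,0,0,0,0]]'; python3 -m crank '[[0,0,0,0,0,0],[0,0,0,0,0,0],[0,0,0,0,0,0],[0,0,0,0,0,0],[0,0,0,0,0,0]]' 30 50
```

```text
time: 1.87
ee_pos: [0.4245, -0.2969, 0.0198]
ee_rot: [1.0, -0.001, -0.001, -0.0]
force: [-0.3, 0.0, -0.5]
finger_gap: 0.0751
grasp_force: 0.0
time: 2.28
ee_pos: [0.4265, -0.2973, 0.023]
ee_rot: [1.0, 0.0, 0.001, 0.001]
force: [-0.5, -0.6, 7.1]
finger_gap: 0.0448
grasp_force: 50.7
```

```bash
python3 -m crank '[[0,0,-0.6,0,0,0],[0,0,-1,0,0,0],[0,-0.3,-1,0,0,0],[0.4,-0.9,-0.6,0,0,0],[0.55,-1,0,0,0,0],[0.55,-1,0,0,0,0],[0.55,-1,0,0,0,0],[0.6,-1,0,0,0,0]]'; python3 -m crank '[[0.6,-1,0,0,0,0],[0.6,-1,0,0,0,0],[0.6,-1,0,0,0,0],[0.6,-1,0,0,0,0],[0.6,-1,0,0,0,0],[0.6,-1,0,0,0,0],[0.6,-0.6,0,0,0,0],[0,0,0,0,0,0]]'
```

```text
time: 2.95
ee_pos: [0.5053, -0.1389, 0.1183]
ee_rot: [1.0, 0.0, 0.0, 0.0]
force: [0.4, -0.7, -3.7]
finger_gap: 0.0452
grasp_force: 52.4
time: 3.62
ee_pos: [0.6336, 0.065, 0.118]
ee_rot: [1.0, 0.004, 0.002, -0.002]
force: [-0.9, -0.1, -3.3]
finger_gap: 0.0446
grasp_force: 52.4
```

```bash
python3 -m crank '[[0.27,-0.75,0,0,0,0],[0,0,0.5,0,0,0],[0,0,0.9,0,0,0],[0,0,0.6,0,0,0],[0,0,0.2,0,0,0],[0,0,0,0,0,0],[0,0,0,0,0,0]]'
```

```text
time: 4.2
ee_pos: [0.6392, 0.0802, 0.0521]
ee_rot: [1.0, 0.0, 0.0, 0.0]
force: [0.3, -0.1, -3.0]
finger_gap: 0.0446
grasp_force: 52.6
```

```bash
python3 -m crank '[[0.08,-0.27,0.2,0,0,0],[0,0,0.2,0,0,0],[0,0,0.1,0,0,0],[0,0,0.05,0,0,0],[0,0,0,0,0,0]]'
```

```text
time: 4.62
ee_pos: [0.6419, 0.0901, 0.037]
ee_rot: [1.0, 0.001, 0.001, -0.001]
force: [-5.8, 2.0, 15.9]
finger_gap: 0.0448
grasp_force: 54.6
```

```bash
python3 -m crank '[[0,0,0,0,0,0],[0,0,0,0,0,0],[0,0,0,0,0,0],[0,0,-0.5,0,0,0],[0,0,-0.9,0,0,0],[0,0,-1,0,0,0],[-0.6,0,-0.8,0,0,0],[-1,0,0,0,0,0]]' 66; python3 -m crank '[[-1,0,0,0,0,0],[-1,-0.2,0,0,0,0],[-1,-0.2,0,0,0,0],[-1,-0.2,0,0,0,0],[-1,-0.2,0,0,0,0],[-0.4,-0.1,0,0,0,0],[0,0,0,0,0,0],[0,0,0,0,0,0]]' 60; python3 -c "
from h import *
s=monitor.get_state();print(s['ee_pos'].round(4))
c=snap('wrist','w28')
print(px(c,[.4299,.1172,.05]),px(c,[.6417,.0883,.069]),px(c,[.6417,.0883,.017]))"
```

```text
time: 5.28
ee_pos: [0.5982, 0.0888, 0.1357]
ee_rot: [1.0, -0.0, 0.005, -0.001]
force: [2.3, -0.3, -0.2]
finger_gap: 0.066
grasp_force: 0.0
time: 5.95
ee_pos: [0.4319, 0.1155, 0.1312]
ee_rot: [1.0, 0.001, 0.001, -0.0]
force: [0.2, -0.3, -0.4]
finger_gap: 0.06
grasp_force: 0.0
[0.4319 0.1155 0.1312]
(np.float64(321.6475732015453), np.float64(207.62493591147214)) (np.float64(363.19299754458973), np.float64(-73.5869152718773)) (np.float64(355.9645802532573), np.float64(-43.690586951150465))
```

View pics/w28.png

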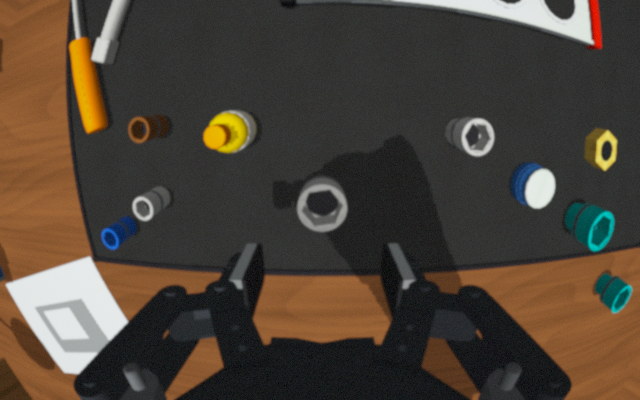

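The wrist view shows the 28 at (322,205), as predicted, and the bottle at (225,132), well clear of the left finger. Descending to grip.

```bash
python3 -c "
from h import *
rim(load('w28'),322,203,.05,38,38,120)"
python3 -m crank '[[-0.05,-0.05,0.7,0,0,0],[0,0,0.9,0,0,0],[0,0,0.9,0,0,0],[0,0,0.8,0,0,0],[0,0,0.4,0,0,0],[0,0,0,0,0,0]]'; python3 -m crank '[[0,0,0,0,0,0],[0,0,0,0,0,0],[0,0,0,0,0,0],[0,0,0,0,0,0]]' 20 50
```

```text
encl 429.8 117.2 D 38.3 fit [429.8 117.1] D 37.5 want 38 px [322. 207.]
time: 6.5
ee_pos: [0.4299, 0.116, 0.0172]
ee_rot: [1.0, -0.0, -0.002, 0.001]
force: [0.3, 0.5, -0.4]
finger_gap: 0.0601
grasp_force: 0.0
time: 6.83
ee_pos: [0.4306, 0.117, 0.0206]
ee_rot: [1.0, 0.0, 0.001, -0.0]
force: [0.8, 0.3, -2.9]
finger_gap: 0.0369
grasp_force: 50.1
```

```bash
python3 -m crank '[[0,0,-0.6,0,0,0],[0,0,-1,0,0,0],[0.2,0,-1,0,0,0],[1,0.4,-0.5,0,0,0],[1,0.5,0,0,0,0],[1,0.5,0,0,0,0],[1,0.5,0,0,0,0],[1,0.5,0,0,0,0]]'; python3 -m crank '[[1,0.5,0,0,0,0],[0.87,0.47,0,0,0,0],[0,0,0,0,0,0],[0,0,0,0,0,0]]'
```

```text
time: 7.5
ee_pos: [0.5872, 0.044, 0.1137]
ee_rot: [1.0, 0.0, 0.001, -0.0]
force: [-0.0, 0.8, -1.5]
finger_gap: 0.0366
grasp_force: 50.6
time: 7.83
ee_pos: [0.6429, 0.0143, 0.1128]
ee_rot: [1.0, -0.001, 0.0, 0.0]
force: [-1.0, -0.0, -2.3]
finger_gap: 0.0367
grasp_force: 50.6
```

```bash
python3 -m crank '[[0,-0.05,0.7,0,0,0],[0,0,0.8,0,0,0],[0,0,0.6,0,0,0],[0,0,0.3,0,0,0],[0,0,0.1,0,0,0],[0,0,0,0,0,0]]'
```

```text
time: 8.33
ee_pos: [0.6413, 0.0179, 0.0377]
ee_rot: [1.0, 0.001, -0.0, -0.0]
force: [-0.2, 0.4, -2.6]
finger_gap: 0.0364
grasp_force: 50.6
```

```bash
python3 -m crank '[[0,0,0.08,0,0,0],[0,0,0.05,0,0,0],[0,0,0,0,0,0]]'
```

```text
time: 8.58
ee_pos: [0.6424, 0.0175, 0.0347]
ee_rot: [1.0, 0.0, 0.001, -0.0]
force: [-0.1, -0.3, -2.4]
finger_gap: 0.0366
grasp_force: 50.6
```

```bash
python3 -m crank '[[0,0,0.05,0,0,0],[0,0,0.03,0,0,0],[0,0,0,0,0,0]]'
```

```text
time: 8.83
ee_pos: [0.6427, 0.0175, 0.0345]
ee_rot: [1.0, 0.0, 0.001, -0.0]
force: [-7.8, 0.3, 20.9]
finger_gap: 0.0366
grasp_force: 53.2
```

```bash
python3 -m crank '[[0,0,-0.05,0,0,0],[0,0,0,0,0,0],[0,0,0,0,0,0],[0,0,-0.5,0,0,0],[0,0,-0.9,0,0,0],[0,0,-1,0,0,0],[-0.6,0,-0.6,0,0,0],[-1,0.15,0,0,0,0]]' 54; python3 -m crank '[[-1,0.25,0,0,0,0],[-1,0.25,0,0,0,0],[-1,0.2,0,0,0,0],[-0.5,0,0,0,0,0],[0,0,0,0,0,0],[0,0,0,0,0,0]]'; python3 -c "
from h import *
s=monitor.get_state();print(s['ee_pos'].round(4))
c=snap('wrist','w22')
print(px(c,[.4878,-.0085,.045]));rim(c,*px(c,[.4878,-.0085,.045]),.045,30,38,120)"
```

```text
time: 9.5
ee_pos: [0.5985, 0.0143, 0.1271]
ee_rot: [1.0, 0.001, 0.005, -0.001]
force: [-0.0, -0.6, 0.7]
finger_gap: 0.0542
grasp_force: 0.0
time: 10.0
ee_pos: [0.4889, -0.0082, 0.1234]
ee_rot: [1.0, 0.0, 0.0, 0.0]
force: [1.1, 0.6, -0.1]
finger_gap: 0.054
grasp_force: 0.0
[ 0.4889 -0.0082  0.1234]
(np.float64(324.1559699493438), np.float64(207.7004269470781))
encl 487.9 -8.4 D 29.6 fit [488.   -8.5] D 28.7 want 30 px [324. 207.]
```

View pics/w22.png

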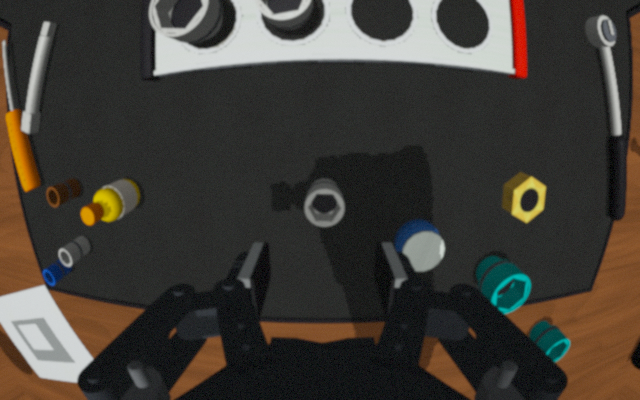

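The 34 and 28 stand on their seats, at (185,15) and (290,10). The 22 is at (324,207), measured (0.488, −0.0085), with the tin at (420,245) clear of the finger. Descending.

```bash
python3 -m crank '[[-0.03,0,0.7,0,0,0],[0,0,0.9,0,0,0],[0,0,0.9,0,0,0],[0,0,0.7,0,0,0],[0,0,0.4,0,0,0],[0,0,0,0,0,0],[0,0,0,0,0,0]]'; python3 -m crank '[[0,0,0,0,0,0],[0,0,0,0,0,0],[0,0,0,0,0,0],[0,0,0,0,0,0]]' 15 50; python3 -m crank '[[0,0,-0.6,0,0,0],[0,0,-1,0,0,0],[0.2,0.2,-1,0,0,0],[1,0.3,-0.5,0,0,0],[1,0.3,0,0,0,0],[1,0.3,0,0,0,0],[1,0.3,0,0,0,0],[1,0.2,0,0,0,0]]'
```

```text
time: 10.63
ee_pos: [0.4888, -0.0079, 0.0145]
ee_rot: [1.0, 0.0, -0.0, -0.0]
force: [0.6, 0.6, 1.3]
finger_gap: 0.0537
grasp_force: 0.0
time: 10.97
ee_pos: [0.4893, -0.0081, 0.0161]
ee_rot: [1.0, 0.0, 0.001, -0.0]
force: [-0.3, -0.2, 6.8]
finger_gap: 0.0286
grasp_force: 49.2
time: 11.63
ee_pos: [0.6453, -0.0576, 0.1086]
ee_rot: [1.0, -0.0, 0.0, 0.0]
force: [0.5, 0.6, -1.0]
finger_gap: 0.0285
grasp_force: 49.5
```

```bash
python3 -m crank '[[0,0,0.6,0,0,0],[0,0,0.8,0,0,0],[0,0,0.6,0,0,0],[0,0,0.3,0,0,0],[0,0,0.15,0,0,0],[0,0,0.05,0,0,0],[0,0,0.05,0,0,0],[0,0,0,0,0,0]]'
```

```text
time: 12.3
ee_pos: [0.6448, -0.0561, 0.0325]
ee_rot: [1.0, 0.0, 0.001, 0.0]
force: [-0.5, 0.6, -1.3]
finger_gap: 0.0287
grasp_force: 49.5
```

```bash
python3 -m crank '[[0,0,0.05,0,0,0],[0,0,0.03,0,0,0],[0,0,0,0,0,0]]'
```

```text
time: 12.55
ee_pos: [0.6447, -0.0561, 0.0302]
ee_rot: [1.0, 0.0, 0.001, 0.0]
force: [-1.8, 0.3, 4.4]
finger_gap: 0.0285
grasp_force: 50.1
```

```bash
python3 -m crank '[[0,0,0,0,0,0],[0,0,0,0,0,0],[0,0,0,0,0,0],[0,0,-0.5,0,0,0],[0,0,-0.9,0,0,0],[0,0,-1,0,0,0],[0,0,-1,0,0,0],[-0.6,-0.9,-0.5,0,0,0]]' 46; python3 -m crank '[[-0.65,-1,0,0,0,0],[-0.65,-1,0,0,0,0],[-0.65,-1,0,0,0,0],[-0.65,-1,0,0,0,0],[-0.65,-1,0,0,0,0],[-0.65,-1,0,0,0,0],[-0.65,-1,0,0,0,0],[-0.65,-1,0,0,0,0]]' 40;  python3 -m crank '[[-0.65,-1,0,0,0,0],[-0.65,-1,0,0,0,0],[-0.3,-0.3,0,0,0,0],[0,0,0,0,0,0],[0,0,0,0,0,0]]'; python3 -c "
from h import *
s=monitor.get_state();print(s['ee_pos'].round(4))
c=snap('wrist','w16')
print(px(c,[.4251,.2787,.041]));rim(c,*px(c,[.4251,.2787,.041]),.041,22,30,120)"
```

```text
time: 13.22
ee_pos: [0.6299, -0.0356, 0.1498]
ee_rot: [1.0, -0.004, 0.003, 0.002]
force: [-0.2, 0.3, 1.5]
finger_gap: 0.0461
grasp_force: 0.0
time: 13.88
ee_pos: [0.4688, 0.212, 0.1463]
ee_rot: [1.0, 0.0, 0.0, -0.0]
force: [0.4, 0.1, -0.3]
finger_gap: 0.0402
grasp_force: 0.0
time: 14.3
ee_pos: [0.4216, 0.2801, 0.1462]
ee_rot: [1.0, 0.001, 0.0, 0.0]
force: [0.5, -0.7, -0.3]
finger_gap: 0.0396
grasp_force: 0.0
[0.4216 0.2801 0.1462]
(np.float64(325.402348256762), np.float64(191.78186358935406))
encl 424.9 278.8 D 22.3 fit [424.9 278.7] D 21.4 want 22 px [325. 192.]
```

View pics/w16.png

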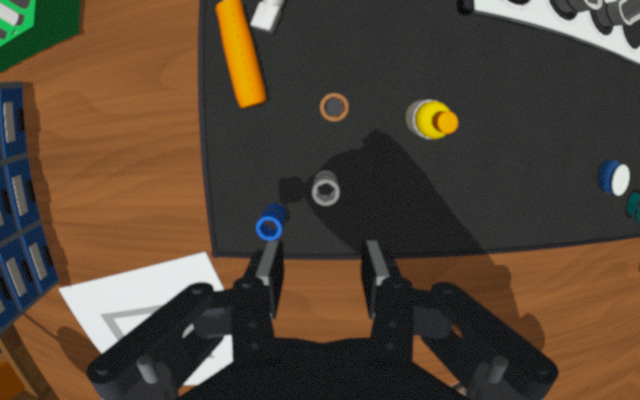

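The wrist view shows the chromed 16 at (325,190), measured (0.4249, 0.2788) with D 22. The blue look-alike is at (270,225) and the bottle at (435,120), both clear of the fingers.

```bash
python3 -m crank '[[0.11,0.04,0.7,0,0,0],[0,0,1,0,0,0],[0,0,1,0,0,0],[0,0,0.9,0,0,0],[0,0,0.6,0,0,0],[0,0,0.23,0,0,0],[0,0,0,0,0,0]]'; python3 -m crank '[[0,0,0,0,0,0],[0,0,0,0,0,0],[0,0,0,0,0,0],[0,0,0,0,0,0]]' 8 50; python3 -m crank '[[0,0,-0.6,0,0,0],[0,0,-1,0,0,0],[0,0,-1,0,0,0],[0,0,-1,0,0,0],[0.4,0.7,-0.7,0,0,0],[0.55,1,0,0,0,0],[0.55,1,0,0,0,0],[0.55,1,0,0,0,0]]'
```

```text
time: 14.93
ee_pos: [0.4253, 0.2766, 0.0118]
ee_rot: [1.0, -0.001, -0.001, 0.001]
force: [0.2, -0.2, 1.1]
finger_gap: 0.0401
grasp_force: 0.0
time: 15.27
ee_pos: [0.4259, 0.2789, 0.0143]
ee_rot: [1.0, 0.0, 0.001, -0.001]
force: [-0.2, -1.3, 4.9]
finger_gap: 0.0208
grasp_force: 49.0
time: 15.93
ee_pos: [0.4876, 0.1667, 0.1436]
ee_rot: [1.0, 0.001, 0.001, -0.0]
force: [1.3, -0.3, -1.4]
finger_gap: 0.0204
grasp_force: 49.0
```

```bash
python3 -m crank '[[0.53,1,0,0,0,0],[0.53,1,0,0,0,0],[0.53,1,0,0,0,0],[0.53,1,0,0,0,0],[0.53,1,0,0,0,0],[0.53,1,0,0,0,0],[0.53,1,0,0,0,0],[0.53,1,0,0,0,0]]'; python3 -m crank '[[0.53,1,0,0,0,0],[0.5,0.8,0,0,0,0],[0,0,0.2,0,0,0],[0,0,0.9,0,0,0],[0,0,0,0,0,0],[0,0,0,0,0,0]]'
```

```text
time: 16.6
ee_pos: [0.6147, -0.0739, 0.143]
ee_rot: [1.0, 0.0, 0.0, -0.0]
force: [0.2, 0.9, -1.1]
finger_gap: 0.0201
grasp_force: 49.0
time: 17.1
ee_pos: [0.6437, -0.1256, 0.1084]
ee_rot: [1.0, 0.001, -0.002, -0.0]
force: [-0.2, 1.3, 0.2]
finger_gap: 0.0205
grasp_force: 49.0
```

Contact is expected at TCP z ≈ 0.0275.

```bash
python3 -m crank '[[0.04,0.04,0.6,0,0,0],[0,0,0.8,0,0,0],[0,0,0.6,0,0,0],[0,0,0.35,0,0,0],[0,0,0.15,0,0,0],[0,0,0.05,0,0,0],[0,0,0.05,0,0,0],[0,0,0,0,0,0]]'
```

```text
time: 17.77
ee_pos: [0.647, -0.1275, 0.0323]
ee_rot: [1.0, 0.0, 0.001, 0.0]
force: [0.2, -0.6, -0.1]
finger_gap: 0.0202
grasp_force: 49.0
```

```bash
python3 -m crank '[[0,0,0.08,0,0,0],[0,0,0.05,0,0,0],[0,0,0,0,0,0]]'; python3 -m crank '[[0,0,0.03,0,0,0],[0,0,0,0,0,0]]'
```

```text
time: 18.02
ee_pos: [0.6469, -0.1276, 0.0284]
ee_rot: [1.0, 0.0, 0.001, 0.0]
force: [-1.7, -0.9, 4.6]
finger_gap: 0.0206
grasp_force: 49.7
time: 18.18
ee_pos: [0.647, -0.1276, 0.0283]
ee_rot: [1.0, 0.0, 0.001, 0.0]
force: [-3.7, 0.5, 12.3]
finger_gap: 0.0204
grasp_force: 50.6
```

Seated. Release, retreat upward and back, then look.

```bash
python3 -m crank '[[0,0,-0.05,0,0,0],[0,0,0,0,0,0],[0,0,0,0,0,0],[0,0,-0.5,0,0,0],[0,0,-0.9,0,0,0],[0,0,-1,0,0,0],[-0.6,0,-1,0,0,0],[-1,-0.3,0,0,0,0]]' 40; python3 -m crank '[[-1,-0.8,0,0,0,0],[-1,-1,0,0,0,0],[-1,-1,0,0,0,0],[0,0,0,0,0,0],[0,0,0,0,0,0]]'; python3 -c "
from h import *
c=snap('wrist','wf')
for D,h,s in((22,38,(.6454,-.1274)),(30,42,(.6439,-.0555)),(38,47,(.6429,.0163)),(46,52,(.6417,.0883))):
    z=.017+h/1000; print(s); rim(c,*px(c,[*s,z]),z,D,22,190)
t=snap('top','topf')
cv2.imwrite('pics/fin.png',np.vstack([c['pixels'][:250],cv2.resize(t['pixels'][90:270,170:490],(640,360),interpolation=cv2.INTER_CUBIC)[:340]]))"
```

```text
time: 18.85
ee_pos: [0.6033, -0.1206, 0.1355]
ee_rot: [1.0, -0.0, 0.005, 0.001]
force: [1.0, -0.1, -0.5]
finger_gap: 0.0397
grasp_force: 0.0
time: 19.27
ee_pos: [0.5079, -0.0339, 0.1301]
ee_rot: [1.0, 0.002, -0.0, -0.0]
force: [0.4, 0.1, 0.2]
finger_gap: 0.04
grasp_force: 0.0
(0.6454, -0.1274)
encl 649.2 -130.8 D 47.2 fit [ 649.  -131.4] D 32.9 want 22 px [459.  23.]
(0.6439, -0.0555)
encl 647.8 -56.7 D 38.2 fit [645.9 -56.3] D 32.0 want 30 px [356.  16.]
(0.6429, 0.0163)
encl 644.6 18.7 D 42.8 fit [642.9  18.6] D 34.8 want 38 px [256.  14.]
(0.6417, 0.0883)
encl 639.7 77.6 D 33.2 fit [640.2  87.8] D 35.5 want 46 px [171.  35.]
```

View pics/fin.png

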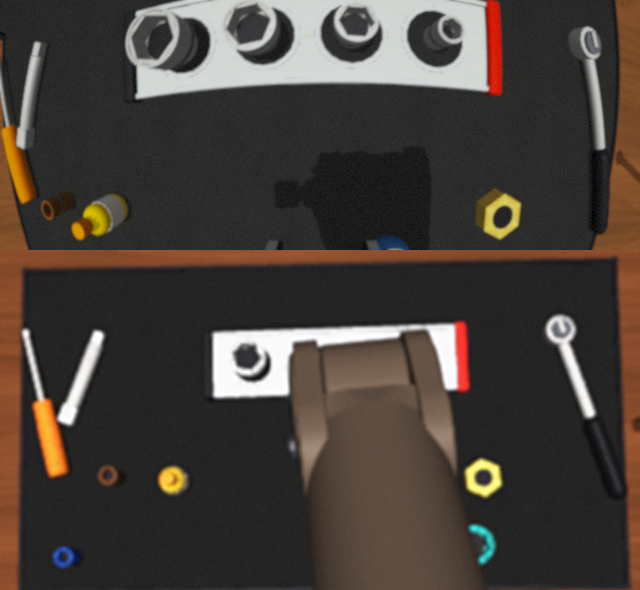

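The final view shows all four upright and centred on their discs, at (160,40), (255,30), (355,25) and (445,33). They run smallest to largest from the red cap, and the bottle is in place.

```bash
python3 -c "
from workcell import order
print(order.sign_off())"
```

```text
the job is handed in; nothing more can be done
None
```

The job is handed in, with no verdict returned: the last pictures show all four sockets upright on their seats in size order from the red cap, the bottle unmoved, at about 19 s on the robot's clock.

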